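Level the counter shelf with a spirit level and keep it pressed

ROBOT

A 6-joint arm with a two-finger parallel gripper is mounted at the origin on the work surface. World frame = base frame: x ahead of the robot, y to its left, z up, the work surface at z = 0. Lengths are in m, angles in rad, forces in N, time in s.
With the tool pointing down it reaches from about 0.425 to 0.95 m from the base axis. Payload 3.5 kg.
Tool frame: the origin (TCP) lies at the very end of the fingers, on their centre line; the grasp point (between the pads) lies 19 mm behind it (ctrl.grip_point_offset is the distance from the TCP to the grasp point, in m); z points along the fingers, y is the line along which they close (so a half turn about z gives the same grasp; the last joint's range is limited). The gripper opens to 85 mm and grips with 20 to 120 N. Pads are 22 mm wide; open, the fingers measure 114 mm over their backs; the gripper's body (76 mm by 85 mm) begins 54 mm behind the grasp point. The pads swing forward as they close: fully open they stand 13 mm farther back than shut.
Start: joints at [-1.468, 0.286, 1.577, -0, 1.279, -0.15], TCP at [0.169, -0.654, 0.231] pointing down, gripper open.
Joint ranges: [-2.77, 2.77], [-0.9, 2.22], [0.21, 2.48], [-1.53, 4.67], [0.24, 2.81], [-2.84, 2.84]. Speed limits (rad/s): [2.79, 2.79, 3.14, 3.14, 3.14, 3.14].

INTERFACE

Orientations are given as a unit quaternion [x, y, z, w].
In Python, from plant import telemetry, vision, ctrl gives the robot as it stands.
- The arm moves only by the tool arm_command, never from a script. Its argument "series" is one flat list of numbers, 7 for each row, row after row: the shift along the tool's x, y, z in cm, then the turn, a rotation vector about the tool's x, y, z in degrees, then the closure, from 0 (fully open) to 1 (shut). A call has 1 to 10 rows; each row is the pose to reach, as a shift and turn from the pose commanded when the call began, along the tool's axes at that moment; what a row does not reach only later rows make up. A row lasts 1/12 s, in which the tool goes at most 41.7 mm and 7.16 degrees, less where a joint would pass 70% of its speed; a pose out of reach is approached as far as the arm can. A call with a gripper value outside its range is refused whole. The fingers move at their own pace and stop on an object; "force" is the grip in N (left out, the last holds). Time passes only in rows, so rows that repeat a pose let the fingers close. It gives the time, the measured TCP pose, the force, the opening and the grip force at its end, in the units of the state.
- telemetry.get_state(): the state, without advancing time (a new reading comes with each control period).
- vision.read_camera(name): name is "scene" or "side" or "wrist"; returns a dict with "color" (400x640x3 uint8, blue, green, red), "K" (3x3 intrinsics, pixels), "rvec" (rotation vector, rad) and "tvec" (3), from world to camera coordinates, as OpenCV has them; the wrist camera has in their place "T_tool_cam" (4x4, takes a point from camera to tool coordinates, whose origin is the TCP and whose axes are the flange's). Camera axes: x right, y down, z forward; pixel columns grow to the right and rows downward; lengths in m; the calibration is good to about 2 mm. A picture is of the moment at which its call begins: read the wrist's pose just before it. There is no depth.
- ctrl.sign_off(): hands the job in; it is judged then, once.
The state is a dict: "time": time; "qpos": joint angles; "dq": joint speeds; "joint_efforts": joint torques, N m; "eef_pos": TCP position; "tcp_rot": TCP orientation; "contact_force": force on the tool from outside, world axes, zero at the start; "wrist_torque": the same for the moment, N m; "opening": opening from 0.0 (shut) to 1.0 (fully open); "finger_force": force on a finger pad.
Only numpy, scipy, OpenCV 4.12 (cv2) and the standard library are available. Lean on these libraries where they do the work, as an engineer would, in place of code of your own. Each camera call takes 0.05 s, during which the arm holds its last target. There are 200 camera calls.

TASK

Set the spirit level gently along the middle of the green counter shelf and press it down flat; then take your hand off it and turn the knob of the shelf's levelling foot until the bubble stands between the two lines. Then press the level firmly down on the shelf again, with about 10 N, and finish while still pressing it, with the bubble still between the lines. Leave everything else where it stands.

Things in the scene. Friction and masses are not known exactly. Their poses are not given: they have to be found in the camera images.
- level_center (a point): Spirit level: plain aluminium bar, 160 mm long (its x), 30 wide (y), 40 high (z, up), 0.22 kg, black end caps, a yellow-green vial lying in a window in the middle of its top. Point: its centre, 20 mm above its underside. Starts on the counter, right side up, left or right of the shelf, roughly along world x; a cream carton of like size lies on the other side.
- level_end (a point): Middle of the solid top face (48 mm long, 30 wide) at the level's +x end, 56 mm from its middle and 40 mm above its underside; the -x end has the same. Between them, over the middle 64 mm, is the open window: side walls 33 mm high, the vial's top at 38 mm.
- bubble (a joint): Pale bubble, 16 mm long: m along the level's +x from the vial's middle, 0 is centred. It runs to the higher end, 0.7 mm for each mrad that the level leans lengthwise, at most 18 mm, and takes about 1.5 s to settle. Two black lines round the vial, 11 mm either side of its middle: the bubble stands between them within 3 mm of 0.
- deck_mid (a point): Middle of the top of the counter shelf: dark green flat steel deck, 220 mm long (this y), 180 deep (this x), about 85 mm above the counter, z square to the deck. It leans lengthwise only: pivoted on two legs 100 mm towards +y, carried at -y by an ear on the levelling foot. At the start the foot end is too low by 10 to 20 mrad.
- knob_grip (a point): Middle of the black fluted round knob on the levelling foot, 40 mm across, 24 high, vertical axis, 145 mm from deck_mid along its -y and 136 mm above the counter; it stays at that height. It tops a steel screw through the shelf's ear to a pad on the counter. Stiff to turn (0.06 N m); stays where left, also when the shelf is pressed.
- foot_pad (a point): Point on the counter under the levelling foot's rubber pad (48 mm across), straight below the knob. Turning the knob clockwise seen from above raises the foot end of the shelf, anticlockwise lowers it: 12 mm a turn, so 1 rad changes the lean by 7.8 mrad and moves the bubble of a level lying along the shelf 5.5 mm towards the rising end. Needs 1.3 to 2.6 rad in all.
- carton: Bystander: cream gift carton, 165 x 50 x 45 mm, lying flat on the counter; origin at the centre of its underside, long side along its x
- tin: Bystander: round aluminium candle tin, 50 mm across, 45 mm high, standing on the shelf's far corner at the end away from the foot; origin at the centre of its underside
- pump_bottle: Bystander: cream pump bottle, 60 mm across, 165 mm high, on the counter beyond the shelf; origin at the centre of its underside
- amber_bottle: Bystander: amber bottle, 52 mm across, 135 mm high, on the counter beyond the shelf; origin at the centre of its underside
- diffuser: Bystander: white reed diffuser, 64 mm across, 85 mm high with thin reeds up to 200 mm, on the counter beyond the shelf; origin at the centre of its underside
- soap: Bystander: grey soap carton, 60 x 90 x 32 mm, on the counter on the robot's side of the shelf; origin at the centre of its underside
- wrench: Bystander: steel open-ended wrench, 160 mm long, lying on the counter

How it is judged:
On the way, in this order (a step that is already met when the one before it is completed fails the run):
1. the level lies along the middle of the shelf and is pressed down flat on it (x of level_center in the frame of deck_mid between -0.04 and 0.04 m and y of level_center in the frame of deck_mid between -0.04 and 0.04 m and z of level_center in the frame of deck_mid between 0.016 and 0.024 m and angle between level_center's own z axis and vertical below 0.06 rad and angle between the x axis of level_center and the y axis of deck_mid, either way round below 0.2 rad and contact force between level and deck above 4 N), for 0.1 s.
2. with the level lying free on the shelf, the foot is turned until the bubble stands between the lines (x of level_center in the frame of deck_mid between -0.04 and 0.04 m and y of level_center in the frame of deck_mid between -0.04 and 0.04 m and z of level_center in the frame of deck_mid between 0.016 and 0.024 m and angle between level_center's own z axis and vertical below 0.06 rad and angle between the x axis of level_center and the y axis of deck_mid, either way round below 0.2 rad and value of joint bubble between -0.003 and 0.003 m and angle between deck_mid's own z axis and vertical below 0.006 rad and contact force between the fingers and level below 0.2 N), for 0.3 s.
At the end, for the whole second after the job is handed in: The level lies flat along the shelf, within 40 mm of its middle and 0.2 rad of its length; bubble within 3 mm of the vial's middle, shelf within 6 mrad of level; the gripper is still pressing the level (over 3 N on it, over 6 N between level and shelf) (x of level_center in the frame of deck_mid between -0.04 and 0.04 m and y of level_center in the frame of deck_mid between -0.04 and 0.04 m and z of level_center in the frame of deck_mid between 0.016 and 0.024 m and angle between level_center's own z axis and vertical below 0.06 rad and angle between the x axis of level_center and the y axis of deck_mid, either way round below 0.2 rad and value of joint bubble between -0.003 and 0.003 m and angle between deck_mid's own z axis and vertical below 0.006 rad and contact force between level and deck above 6 N and contact force between the fingers and level above 3 N); the arm keeps its last pose, push and grip.
It fails at once if the level is dropped or slammed on the shelf (over 80 N) (contact force between level and deck above 80 N).
It fails at once if a bystander is moved by more than 30 mm or tipped over (distance of any of carton, tin, pump_bottle, amber_bottle, diffuser, soap, wrench from where it was at the start of the episode above 0.03 m or angle between any of carton, tin, pump_bottle, amber_bottle, diffuser, soap's own z axis and vertical above 0.5 rad).
It also fails if it takes over 72 s, if anything falls off the work surface, if the arm or the gripper's body presses on something with over 40 N, if the wrist force passes 120 N, or if a joint passes its speed limit or range.

## Working session

There is one attempt and no reset: what is moved stays moved. The work goes in short steps, Python scripts to look and compute and a tool call to move; the robot and the scene stay as the last step left them, time stands still between calls to the robot, and variables do not carry over. Pictures are saved under pics/ and viewed, at most 10 in all, crops included, and the job is handed in when it is done.

Besides the shell and the picture viewer there is one more tool, called after "Request:" as name(argument=value, ...) on one line, values as JSON. arm_command: Moves the arm, as the interface text tells. Its arguments: {"type":"object","properties":{"series":{"type":"array","items":{"type":"number"}},"force":{"type":"number"}},"required":["series"]}

```bash
mkdir -p pics; cat > h.py <<'E'
import numpy as np,cv2
from scipy.spatial.transform import Rotation as R
from plant import telemetry,vision,ctrl
def cam(n):
    s=telemetry.get_state(); c=vision.read_camera(n)
    if n=="wrist":
        T=np.eye(4);T[:3,:3]=R.from_quat(s["tcp_rot"]).as_matrix();T[:3,3]=s["eef_pos"]
        M=T@np.array(c["T_tool_cam"]); c["Rwc"]=M[:3,:3];c["o"]=M[:3,3]
    else:
        Rm=cv2.Rodrigues(np.array(c["rvec"],float))[0]; c["Rwc"]=Rm.T; c["o"]=-Rm.T@np.array(c["tvec"]).ravel()
    return c
def ray(c,px,z):
    d=c["Rwc"]@np.linalg.inv(c["K"])@np.array([px[0],px[1],1.]); return c["o"]+d*(z-c["o"][2])/d[2]
def st():
    s=telemetry.get_state(); print("t",s["time"],"p",np.round(s["eef_pos"],4),"F",np.round(s["contact_force"],1),"op",s["opening"],"ff",s["finger_force"]);print(np.round(R.from_quat(s["tcp_rot"]).as_matrix(),3).tolist(), np.round(s["qpos"],3)); return s
def totool(s,v): return R.from_quat(s["tcp_rot"]).as_matrix().T@np.array(v)*100
E
python3 - <<'E'
from h import *
st()
a=cam("scene");b=cam("side")
cv2.imwrite("pics/a.png",a["color"]);cv2.imwrite("pics/b.png",b["color"])
print(a["o"],b["o"])
E
```

```text
t 0.0 p [ 0.1688 -0.6529  0.2299] F [0.2 0.8 0.1] op 0.9997319680338954 ff 0.0
[[0.968, 0.25, -0.0], [0.25, -0.968, 0.002], [0.0, -0.002, -1.0]] [-1.468  0.287  1.578  0.     1.279 -0.15 ]
[ 1.27691189 -0.06319506  0.86781334] [0.50684079 0.65914336 0.86541795]
```

View pics/a.png

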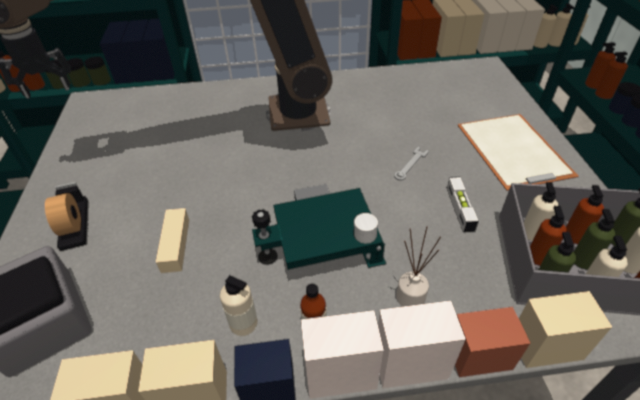

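View pics/b.png

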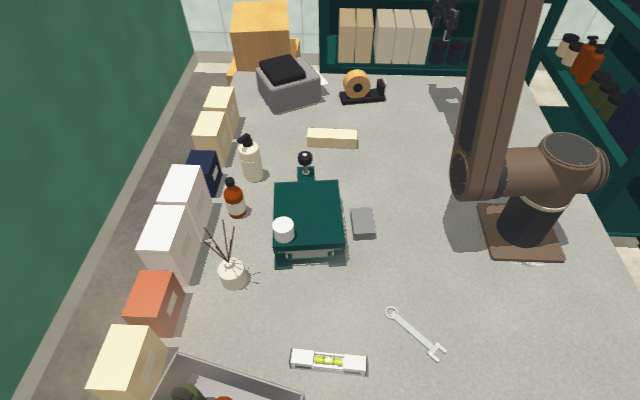

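The scene view shows the level at about (463,203), the shelf at (328,228), the knob at (261,218) and the tin at (366,227). In the side view the level is at (329,361), the deck at (308,213) and the knob at (305,158).

```bash
cat > m.py <<'E'
from h import *
def blobs(m,amin):
    n,l,s,c=cv2.connectedComponentsWithStats(m.astype(np.uint8)); return [(s[i],c[i],l==i) for i in range(1,n) if s[i][4]>=amin]
a=cam("scene");b=cam("side")
for n,c in(("scene",a),("side",b)):
    hsv=cv2.cvtColor(c["color"],cv2.COLOR_BGR2HSV);H,S,V=[hsv[...,i].astype(int) for i in range(3)]
    vial=(H>25)&(H<50)&(S>130)&(V>100)
    for s,ce,_ in blobs(vial,8):print(n,"vial",s,ce.round(1),ray(c,ce,.037).round(4))
    Z=np.zeros_like(H);
    x0,y0,x1,y1=(430,165,490,240) if n=="scene" else (280,340,380,385)
    w=np.zeros_like(vial);w[y0:y1,x0:x1]=((V>170)|(V<45)|vial)[y0:y1,x0:x1]
    for s,ce,mk in blobs(w,30):
        r=cv2.minAreaRect(np.argwhere(mk)[:,::-1].astype(np.float32));print(n,"lev",s,r);print([ray(c,p,.04).round(4).tolist() for p in cv2.boxPoints(r)])
    x0,y0,x1,y1=(245,180,390,275) if n=="scene" else (260,170,360,275)
    g=np.zeros_like(vial);g[y0:y1,x0:x1]=((H>75)&(H<100)&(S>120))[y0:y1,x0:x1]
    for s,ce,mk in blobs(g,300):
        ct=max(cv2.findContours(mk.astype(np.uint8),0,1)[0],key=cv2.contourArea)
        ap=cv2.approxPolyDP(ct,3,True)[:,0]; print(n,"deck",s,[(p.tolist(),ray(c,p,.085).round(3)[:2].tolist()) for p in ap])
    x0,y0,x1,y1=(240,200,285,235) if n=="scene" else (290,145,322,172)
    k=np.zeros_like(vial);k[y0:y1,x0:x1]=(V<60)[y0:y1,x0:x1]
    for s,ce,mk in blobs(k,40):print(n,"knob",s,ce,ray(c,ce,.136).round(4))
    x0,y0,x1,y1=(150,200,200,280) if n=="scene" else (295,120,365,155)
    cv2.imwrite(f"pics/z_{n}.png",cv2.resize(c["color"][170:280,220:480] if n=="scene" else c["color"][140:385,250:390],None,fx=3 if n=="scene" else 2.4,fy=3 if n=="scene" else 2.4,interpolation=2))
E
python3 m.py
```

```text
scene vial [458 192   5   6  21] [459.9 193.9] [0.4936 0.38   0.037 ]
scene vial [461 201   6   6  22] [463.6 203.5] [0.5283 0.3775 0.037 ]
scene lev [450 177  15  13 144] ((457.1643981933594, 183.43833923339844), (15.215349197387695, 11.001867294311523), 69.44395446777344)
[[0.435, 0.3709, 0.04], [0.4244, 0.4031, 0.04], [0.4796, 0.398, 0.04], [0.4894, 0.3669, 0.04]]
scene lev [455 192  23  29 282] ((465.7579040527344, 206.37782287597656), (33.3907356262207, 11.891286849975586), 64.65382385253906)
[[0.4936, 0.3616, 0.04], [0.4796, 0.3953, 0.04], [0.5866, 0.3929, 0.04], [0.5987, 0.3613, 0.04]]
scene lev [464 222  13  10  89] ((470.03851318359375, 226.30772399902344), (8.062257766723633, 12.899612426757812), 82.87498474121094)
[[0.5943, 0.3518, 0.04], [0.5939, 0.3842, 0.04], [0.6188, 0.3772, 0.04], [0.6192, 0.3454, 0.04]]
scene deck [ 253  189  132   79 5786] [([384, 262], [0.713, 0.126]), ([378, 234], [0.635, 0.13]), ([367, 245], [0.662, 0.099]), ([360, 244], [0.657, 0.084]), ([352, 235], [0.629, 0.071]), ([352, 218], [0.578, 0.08]), ([360, 211], [0.559, 0.103]), ([368, 211], [0.562, 
[... 1190 characters left out ...]
[0.566, -0.089]), ([312, 170], [0.577, -0.132]), ([307, 176], [0.59, -0.107]), ([298, 170], [0.617, -0.13]), ([297, 182], [0.616, -0.082]), ([275, 183], [0.677, -0.076]), ([274, 218], [0.663, 0.048]), ([287, 215], [0.631, 0.037]), ([295, 228], [0.606, 0.078]), ([295, 237], [0.604, 0.105]), ([287, 244], [0.621, 0.127]), ([276, 242], [0.649, 0.122]), ([273, 236], [0.659, 0.105]), ([275, 268], [0.642, 0.195]), ([279, 267], [0.633, 0.192]), ([277, 260], [0.64, 0.173]), ([284, 257], [0.624, 0.164]), ([284, 252], [0.626, 0.15]), ([277, 253], [0.642, 0.154]), ([278, 250], [0.641, 0.145]), ([344, 242], [0.482, 0.115])]
side knob [298 152  14  14 128] [304.609375 158.78125 ] [ 0.5956 -0.1233  0.136 ]
```

View pics/z_scene.png

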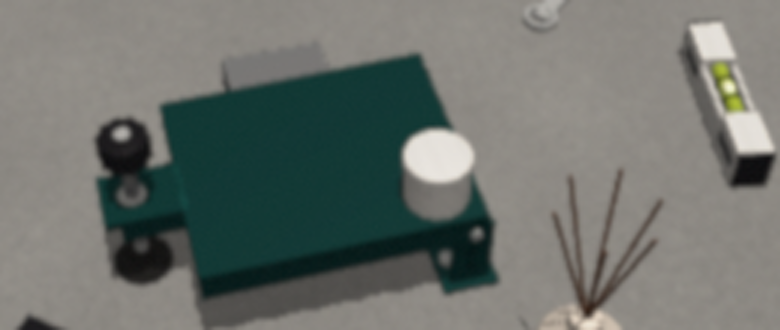

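```bash
cat >> h.py <<'E'
def P(x,y,z,yaw): return np.array([x,y,z]),R.from_euler("z",yaw,degrees=True)*R.from_euler("x",180,degrees=True)
def plan(*ts,chain=True):
    s=telemetry.get_state();p,r=np.array(s["eef_pos"]),R.from_quat(s["tcp_rot"])
    for t in ts:
        q,w=P(*t);print(t,"->",(r.inv().apply(q-p)*100).round(2).tolist(),np.degrees((r.inv()*w).as_rotvec()).round(1).tolist())
        if chain:p,r=q,w
E
python3 -c "
from h import *
plan((.496,-.388,.25,55),(.61,.0,.25,115),(.511,.38,.23,175))"
```

```text
(0.496, -0.388, 0.25, 55) -> [38.31, -17.49, -1.92] [-0.1, -0.0, -40.5]
(0.61, 0.0, 0.25, 115) -> [38.32, -12.92, -0.0] [0.0, 0.0, -60.0]
(0.511, 0.38, 0.23, 175) -> [38.62, 7.09, 2.0] [-0.0, 0.0, -60.0]
```

Request:
arm_command(series=[38.3,-17.5,-1.9,0,0,-40.5,0,38.3,-17.5,-1.9,0,0,-40.5,0,38.3,-17.5,-1.9,0,0,-40.5,0,38.3,-17.5,-1.9,0,0,-40.5,0,38.3,-17.5,-1.9,0,0,-40.5,0,38.3,-17.5,-1.9,0,0,-40.5,0,38.3,-17.5,-1.9,0,0,-40.5,0,38.3,-17.5,-1.9,0,0,-40.5,0,38.3,-17.5,-1.9,0,0,-40.5,0,38.3,-17.5,-1.9,0,0,-40.5,0])

```text
time: 1.03
eef_pos: [0.4934, -0.3896, 0.2501]
tcp_rot: [0.887, 0.462, -0.0, -0.0]
contact_force: [1.1, -1.3, -0.8]
opening: 0.999
finger_force: 0.0
```

Request:
arm_command(series=[38.3,-12.9,0,0,0,-60,0,38.3,-12.9,0,0,0,-60,0,38.3,-12.9,0,0,0,-60,0,38.3,-12.9,0,0,0,-60,0,38.3,-12.9,0,0,0,-60,0,38.3,-12.9,0,0,0,-60,0,38.3,-12.9,0,0,0,-60,0,38.3,-12.9,0,0,0,-60,0,38.3,-12.9,0,0,0,-60,0,38.3,-12.9,0,0,0,-60,0])

```text
time: 1.87
eef_pos: [0.6065, -0.0002, 0.25]
tcp_rot: [0.536, 0.844, 0.0, -0.0]
contact_force: [-0.3, -0.5, -1.0]
opening: 1.001
finger_force: 0.0
```

```bash
python3 -c "
from h import *
st();plan((.511,.38,.23,175))"
```

```text
t 1.8667 p [ 6.065e-01 -2.000e-04  2.500e-01] F [-0.3 -0.5 -1. ] op 1.000821224657107 ff 0.0
[[-0.426, 0.905, 0.0], [0.905, 0.426, 0.001], [0.001, 0.0, -1.0]] [-1.680e-01  1.230e-01  1.733e+00  1.000e-03  1.286e+00 -6.080e-01]
(0.511, 0.38, 0.23, 175) -> [38.46, 7.55, 2.04] [0.0, -0.0, -59.8]
```

Request:
arm_command(series=[38.5,7.5,2,0,0,-60,0,38.5,7.5,2,0,0,-60,0,38.5,7.5,2,0,0,-60,0,38.5,7.5,2,0,0,-60,0,38.5,7.5,2,0,0,-60,0,38.5,7.5,2,0,0,-60,0,38.5,7.5,2,0,0,-60,0,38.5,7.5,2,0,0,-60,0,38.5,7.5,2,0,0,-60,0,38.5,7.5,2,0,0,-60,0])

```text
time: 2.7
eef_pos: [0.5094, 0.3812, 0.2295]
tcp_rot: [0.041, 0.999, 0.001, -0.001]
contact_force: [-0.2, -1.7, 0.6]
opening: 1.003
finger_force: 0.0
```

```bash
python3 -c "
from h import *
st();c=cam('wrist');cv2.imwrite('pics/w1.png',c['color'])
np.save('w1.npy',dict(c),allow_pickle=True)
hsv=cv2.cvtColor(c['color'],cv2.COLOR_BGR2HSV);H,S,V=[hsv[...,i].astype(int) for i in range(3)]
v=(H>25)&(H<50)&(S>130)&(V>100);print(v.sum())
q=np.argwhere(v)[:,::-1].astype(np.float32);r=cv2.minAreaRect(q);print(r,[ray(c,p,.036).round(4).tolist() for p in cv2.boxPoints(r)],ray(c,r[0],.036))
"
```

```text
t 2.7 p [0.5094 0.3812 0.2295] F [-0.2 -1.7  0.6] op 1.0030239081320533 ff 0.0
[[-0.997, 0.082, -0.001], [0.082, 0.997, 0.001], [0.001, 0.001, -1.0]] [ 0.482  0.204  1.679  0.002  1.259 -1.007]
335
((316.0, 178.5), (47.0, 10.0), 90.0) [[0.4832, 0.3748, 0.036], [0.4841, 0.3863, 0.036], [0.5407, 0.3818, 0.036], [0.5397, 0.3698, 0.036]] [0.51123367 0.37823217 0.036     ]
```

View pics/w1.png

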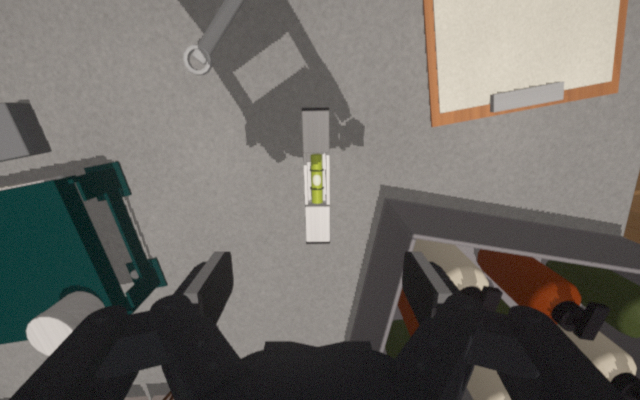

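The wrist view shows the level centred at about (317,177), aligned with the image's vertical, with the tray wall starting at about (385,185), so I go down with the fingers partly closed.

```bash
python3 -c "
from h import *
st();plan((.511,.3783,.006,175.6))
import numpy as np
c=np.load('w1.npy',allow_pickle=True).item();print(c['o'],ray(c,(385,185),.08),ray(c,(385,185),.04))
"
```

```text
t 2.75 p [0.5089 0.3823 0.2293] F [-2.1 -0.1  0.1] op 1.0032289053769874 ff 0.0
[[-0.997, 0.082, -0.002], [0.082, 0.997, 0.002], [0.002, 0.002, -1.0]] [ 0.484  0.205  1.678  0.003  1.259 -1.005]
(0.511, 0.3783, 0.006, 175.6) -> [-0.28, -0.43, 22.33] [0.1, -0.1, -0.3]
[0.43491281 0.38583609 0.3717949 ] [0.51394385 0.44964255 0.08      ] [0.52477763 0.4583893  0.04      ]
```

Request:
arm_command(series=[-0.2,-0.4,4,0,0,0,0.4,-0.2,-0.4,8,0,0,0,0.4,-0.2,-0.4,12,0,0,0,0.4,-0.2,-0.4,16,0,0,0,0.4,-0.2,-0.4,17,0,0,0,0.4,-0.2,-0.4,17,0,0,0,0.4,-0.2,-0.4,17,0,0,0,0.4], force=40)

```text
time: 3.33
eef_pos: [0.514, 0.3729, 0.061]
tcp_rot: [0.044, 0.999, 0.0, 0.0]
contact_force: [0.1, -0.0, 0.8]
opening: 0.6
finger_force: 0.0
```

```bash
python3 -c "
from h import *
st();plan((.511,.3783,.006,175.6))
c=cam('side');x=c['color'][280:400,230:430];cv2.imwrite('pics/s2.png',cv2.resize(x,None,fx=3,fy=3))"
```

```text
t 3.3333 p [0.514  0.3729 0.061 ] F [ 0.1 -0.   0.8] op 0.6002204396009833 ff 0.0
[[-0.996, 0.088, 0.001], [0.088, 0.996, 0.0], [-0.001, 0.0, -1.0]] [ 0.468  0.385  1.787 -0.     0.969 -1.015]
(0.511, 0.3783, 0.006, 175.6) -> [0.35, 0.51, 5.5] [0.0, 0.0, -0.6]
```

View pics/s2.png

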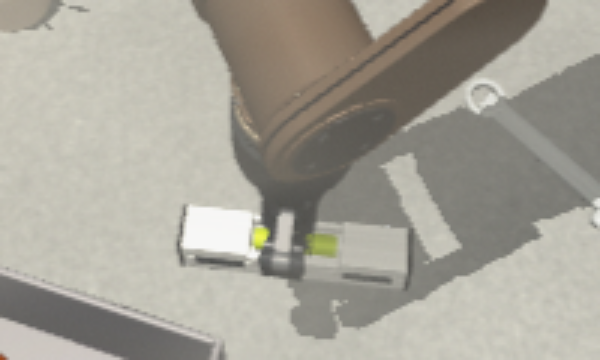

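The fingers are above the middle of the level, about 5 mm off; I correct that, go down and grip.

Request:
arm_command(series=[0.3,0.5,1,0,0,0,0.4,0.3,0.5,3.5,0,0,0,0.4,0.3,0.5,5.4,0,0,0,0.4,0.3,0.5,5.4,0,0,0,0.5,0.3,0.5,5.4,0,0,0,0.8,0.3,0.5,5.4,0,0,0,0.9,0.3,0.5,5.4,0,0,0,0.9,0.3,0.5,5.4,0,0,0,0.9], force=40)

```text
time: 4.05
eef_pos: [0.5114, 0.3785, 0.0075]
tcp_rot: [0.044, 0.999, 0.001, 0.001]
contact_force: [0.4, 0.3, -1.8]
opening: 0.35
finger_force: 45.8
```

```bash
python3 -c "
from h import *
st();plan((.511,.3783,.2,175.6),(.585,.02,.22,96.7))"
```

```text
t 4.05 p [0.5114 0.3785 0.0075] F [ 0.4  0.3 -1.8] op 0.3495531569475582 ff 45.815781354904175
[[-0.996, 0.087, 0.002], [0.087, 0.996, 0.001], [-0.002, 0.001, -1.0]] [ 0.478  0.465  1.794 -0.     0.88  -1.005]
(0.511, 0.3783, 0.2, 175.6) -> [0.01, -0.0, -19.25] [0.1, 0.1, -0.6]
(0.585, 0.02, 0.22, 96.7) -> [-10.13, -35.16, -2.0] [0.0, -0.0, 78.9]
```

Request:
arm_command(series=[0,0,-4,0,0,0,0.9,0,0,-8,0,0,0,0.9,0,0,-12,0,0,0,0.9,0,0,-16,0,0,0,0.9,-0.8,-2.8,-18.5,0,0,7,0.9,-1.8,-6.4,-20,0,0,14,0.9,-2.9,-10.1,-20,0,0,21,0.9,-4,-13.9,-20,0,0,28,0.9,-5.1,-17.7,-20,0,0,35,0.9,-6.2,-21.5,-20,0,0,42,0.9])

```text
time: 4.88
eef_pos: [0.5536, 0.1568, 0.207]
tcp_rot: [0.401, 0.916, 0.0, 0.001]
contact_force: [0.6, 0.4, -1.9]
opening: 0.347
finger_force: 45.9
```

```bash
python3 -c "
from h import *
st();plan((.585,.02,.21,96.7))"
```

```text
t 4.8833 p [0.5536 0.1568 0.207 ] F [ 0.6  0.4 -1.9] op 0.3474064248195941 ff 45.89583143591881
[[-0.678, 0.735, 0.001], [0.735, 0.678, 0.0], [-0.001, 0.001, -1.0]] [ 0.1    0.089  1.85   0.     1.201 -0.645]
(0.585, 0.02, 0.21, 96.7) -> [-12.19, -6.96, -0.29] [0.1, 0.0, 36.0]
```

Request:
arm_command(series=[-2.4,-1.4,-0.3,0,0,7,0.9,-4.9,-2.8,-0.3,0,0,14,0.9,-7.3,-4.2,-0.3,0,0,21,0.9,-9.8,-5.6,-0.3,0,0,28,0.9,-12.2,-7,-0.3,0,0,35,0.9,-12.2,-7,-0.3,0,0,36,0.9,-12.2,-7,-0.3,0,0,36,0.9])

```text
time: 5.47
eef_pos: [0.5857, 0.0202, 0.2095]
tcp_rot: [0.664, 0.748, 0.0, 0.0]
contact_force: [0.1, 0.9, -2.4]
opening: 0.341
finger_force: 45.8
```

```bash
python3 -c "
from h import *
st();c=cam('wrist');cv2.imwrite('pics/w3.png',c['color']);np.save('w3.npy',dict(c),allow_pickle=True)"
```

```text
t 5.4667 p [0.5857 0.0202 0.2095] F [ 0.1  0.9 -2.4] op 0.34085065571491585 ff 45.833081156015396
[[-0.119, 0.993, 0.0], [0.993, 0.119, 0.0], [0.0, 0.0, -1.0]] [-0.139  0.111  1.821  0.     1.209 -0.258]
```

View pics/w3.png

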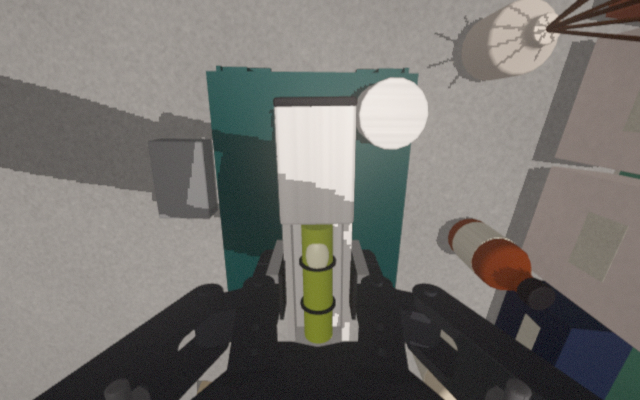

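The deck's edges run (208,72)–(228,290) and (417,75)–(397,290); the level hangs centred over them, and the tin at (392,113) is clear of it. I check the offset in metres.

```bash
python3 -c "
from h import *
c=np.load('w3.npy',allow_pickle=True).item()
A=[ray(c,p,.086)[:2] for p in((208,72),(228,290),(417,75),(397,290))];print(np.round(A,4))
v=A[0]-A[1]+A[2]-A[3];print(np.degrees(np.arctan2(v[1],v[0])))
u=v/np.linalg.norm(v);x=np.array([u[1],-u[0]])
far=(A[0]+A[2])/2; mid=far-.11*u;print('mid',mid, 'width',(A[2]-A[0])@x)
f=(A[0]+A[1]+A[2]+A[3])/4; t=(np.array([.585,.02])-f);print('tcp off x',t@x)
print('knob',mid-.145*u)
plan((.585,.02,.11,96.7))
"
```

```text
[[ 0.4823  0.1129]
 [ 0.5052 -0.0979]
 [ 0.6573  0.1316]
 [ 0.6824 -0.0768]]
96.51952438762787
mid [0.58232326 0.01294409] width 0.17600601114342704
tcp off x 0.0034605731614239933
knob [ 0.59878682 -0.13111822]
(0.585, 0.02, 0.11, 96.7) -> [-0.13, -0.07, 9.94] [0.0, -0.0, 0.3]
```

Request:
arm_command(series=[-0.1,-0.2,3,0,0,0,0.9,-0.1,-0.2,6,0,0,0,0.9,-0.1,-0.2,9,0,0,0,0.9,-0.1,-0.2,10.2,0,0,0,0.9,-0.1,-0.2,10.5,0,0,0,0.9,-0.1,-0.2,10.7,0,0,0,0.9,-0.1,-0.2,10.9,0,0,0,0.9,-0.1,-0.2,11.1,0,0,0,0.9,-0.1,-0.2,11.1,0,0,0,0.9])

```text
time: 6.27
eef_pos: [0.5848, 0.0203, 0.0997]
tcp_rot: [0.663, 0.749, 0.001, 0.001]
contact_force: [-0.2, 0.5, -2.2]
opening: 0.341
finger_force: 45.7
```

Request:
arm_command(series=[0,0,0.2,0,0,0,0.9,0,0,0.4,0,0,0,0.9,0,0,0.6,0,0,0,0.9,0,0,0.6,0,0,0,0.9])

```text
time: 6.6
eef_pos: [0.5836, 0.0202, 0.0918]
tcp_rot: [0.663, 0.749, -0.0, -0.0]
contact_force: [-0.7, 0.1, -2.2]
opening: 0.344
finger_force: 45.9
```

Request:
arm_command(series=[0,0,0.1,0,0,0,0.9,0,0,0.2,0,0,0,0.9,0,0,0.2,0,0,0,0.9])

```text
time: 6.85
eef_pos: [0.584, 0.0201, 0.0909]
tcp_rot: [0.663, 0.749, -0.0, 0.0]
contact_force: [-2.2, -1.0, 2.3]
opening: 0.344
finger_force: 46.3
```

Request:
arm_command(series=[0,0,0.1,0,0,0,0.9,0,0,0.2,0,0,0,0.9,0,0,0.2,0,0,0,0.9,0,0,0.2,0,0,0,0.9])

```text
time: 7.18
eef_pos: [0.5843, 0.0201, 0.0906]
tcp_rot: [0.663, 0.749, 0.0, 0.0]
contact_force: [-5.8, -0.7, 9.3]
opening: 0.34
finger_force: 47.1
```

Request:
arm_command(series=[0,0,-0.2,0,0,0,0.9,0,0,-0.3,0,0,0,0.7,0,0,-0.3,0,0,0,0.4,0,0,-0.3,0,0,0,0.3,0,0,-0.3,0,0,0,0.3,0,0,-3,0,0,0,0.3,0,0,-7,0,0,0,0.2,0,0,-11,0,0,0,0,0,0,-14,0,0,0,0,0,0,-14,0,0,0,0])

```text
time: 8.02
eef_pos: [0.5881, 0.0198, 0.2374]
tcp_rot: [0.663, 0.749, 0.004, 0.007]
contact_force: [1.2, -0.6, 1.4]
opening: 0.999
finger_force: 0.0
```

```bash
cat > bub.py <<'E'
from h import *
from m2 import bubble
E
python3 -c "
from h import *
st();plan((.60,-.128,.23,96.7))
c=cam('wrist');cv2.imwrite('pics/w4.png',c['color'])"
```

```text
t 8.0167 p [0.5881 0.0198 0.2374] F [ 1.2 -0.6  1.4] op 0.999383729717176 ff 0.0
[[-0.122, 0.992, 0.016], [0.993, 0.122, -0.002], [-0.004, 0.015, -1.0]] [-0.139  0.084  1.798  0.     1.243 -0.261]
(0.6, -0.128, 0.23, 96.7) -> [-14.81, -0.63, 0.79] [0.9, 0.2, 0.3]
```

View pics/w4.png

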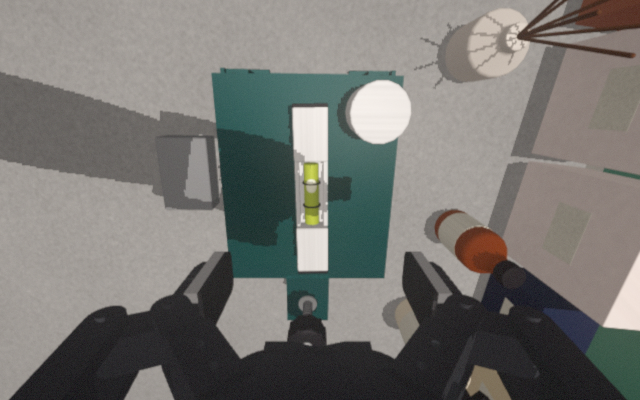

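The level lies along the middle of the shelf, with the vial at (311,194), its lines at rows 182 and 207, and the knob half hidden at about (308,335). Next I triangulate the knob and read the bubble.

```bash
python3 - <<'E'
from h import *
w=cv2.imread("pics/w4.png");a=cv2.imread("pics/a.png");b=cv2.imread("pics/b.png")
A=cam("scene");B=cam("side")
for z in (.148,.136): print(z,ray(A,(261.3,219),z),ray(B,(304.6,158.8),z))
# knob top ellipse in the initial pictures
big=[cv2.resize(a[200:240,240:290],(400,320),interpolation=2),cv2.resize(b[140:180,280:330],(400,320),interpolation=2)]
cv2.imwrite("pics/k.png",np.vstack([np.hstack(big),np.hstack([cv2.resize(w[150:234,280:340],(200,280),interpolation=2),cv2.resize(w[290:370,260:380],(420,280)),np.zeros((280,180,3),np.uint8)])]))
v=w[155:232,306:317].astype(float).mean(1)
print(np.c_[np.arange(155,232),v.round()].astype(int).tolist())
E
```

```text
0.148 [ 0.60833586 -0.12458658  0.148     ] [ 0.59413341 -0.11030635  0.148     ]
0.136 [ 0.59719004 -0.12561004  0.136     ] [ 0.59559352 -0.12317666  0.136     ]
[[155, 224, 229, 234], [156, 224, 229, 234], [157, 223, 228, 234], [158, 224, 229, 234], [159, 223, 228, 233], [160, 214, 219, 225], [161, 186, 195, 200], [162, 130, 155, 156], [163, 71, 127, 123], [164, 64, 151, 143], [165, 74, 182, 173], [166, 78, 194, 186], [167, 79, 196, 187], [168, 78, 196, 187], [169, 78, 196, 188], [170, 78, 197, 188], [171, 79, 197, 189], [172, 78, 196, 188], [173, 78, 197, 188], [174, 77, 196, 187], [175, 77, 196, 187], [176, 76, 196, 187], [177, 77, 196, 187], [178, 85, 197, 188], [179, 129, 204, 199], [180, 163, 210, 209], [181, 170, 201, 203], [182, 154, 181, 184], [183, 128, 150, 154], [184, 98, 112, 116], [185, 120, 140, 144], [186, 144, 167, 171], [187, 144, 168, 173], [188, 142, 166, 171], [189, 138, 165, 168], [190, 131, 161, 164], [191, 116, 155, 157], [192, 93, 147, 144], [193, 65, 139, 133], [194, 55, 136, 129], [195, 54, 136, 128], [196, 54, 136, 129], [197, 56, 137, 129], [198, 54, 136, 128], [199, 55, 137, 129], [200, 55, 136, 128], [201, 54, 135, 128], [202, 54, 136, 129], [203, 53, 136, 128], [204, 53, 135, 127], [205, 52, 127, 121], [206, 48, 97, 92], [207, 46, 77, 74], [208, 50, 113, 108], [209, 52, 133, 126], [210, 52, 135, 128], [211, 53, 136, 128], [212, 52, 135, 127], [213, 53, 136, 128], [214, 54, 140, 132], [215, 59, 157, 148], [216, 67, 181, 173], [217, 71, 192, 183], [218, 71, 192, 183], [219, 72, 193, 184], [220, 72, 192, 184], [221, 72, 192, 183], [222, 70, 191, 182], [223, 76, 189, 180], [224, 99, 170, 165], [225, 119, 143, 144], [226, 128, 134, 138], [227, 135, 139, 144], [228, 178, 183, 188], [229, 207, 212, 218], [230, 216, 221, 227], [231, 218, 223, 228]]
```

View pics/k.png

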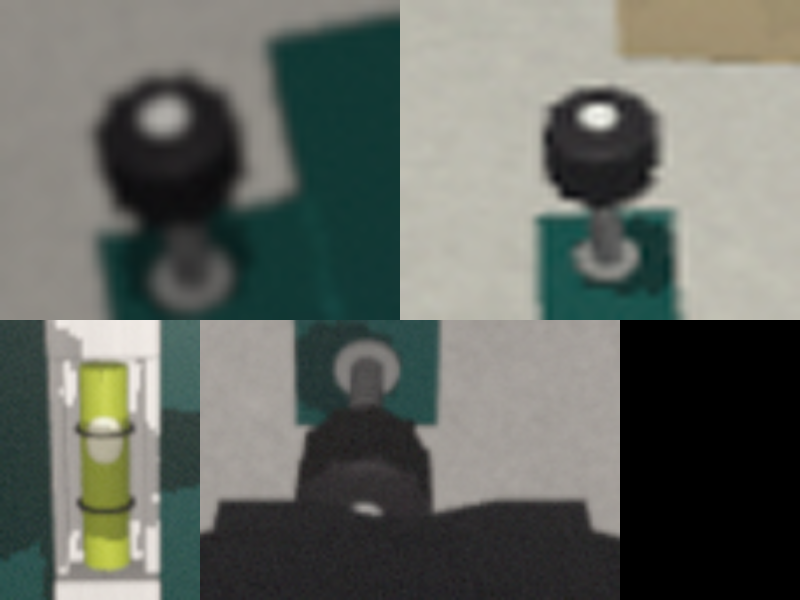

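The bubble's ends are at rows 178.5 and 191.8 and the lines at 184 and 207, so it stands about 10 mm towards +y. It may not have settled, so I look again from above the knob.

```bash
python3 -c "
from h import *
s=st();plan((.597,-.1255,.2,96.7))
c=cam('wrist');
print(ray(c,(308,335.5),.148),ray(c,(308,340),.136))"
```

```text
t 8.1667 p [0.5836 0.0203 0.2278] F [-0.2 -0.4 -0.9] op 1.0013707729038965 ff 0.0
[[-0.122, 0.993, -0.0], [0.993, 0.122, 0.0], [0.0, -0.0, -1.0]] [-0.139  0.091  1.809  0.     1.242 -0.261]
(0.597, -0.1255, 0.2, 96.7) -> [-14.64, -0.44, 2.78] [-0.0, -0.0, 0.3]
[ 0.59055785 -0.10665557  0.148     ] [ 0.59202383 -0.12287539  0.136     ]
```

Request:
arm_command(series=[-4,-0.1,0,0,0,0,0,-8,-0.2,0,0,0,0,0,-12,-0.4,1,0,0,0,0,-14.6,-0.4,2.8,0,0,0,0,-14.6,-0.4,2.8,0,0,0,0,-14.6,-0.4,2.8,0,0,0,0,-14.6,-0.4,2.8,0,0,0,0,-14.6,-0.4,2.8,0,0,0,0])

```text
time: 8.88
eef_pos: [0.5975, -0.1239, 0.1998]
tcp_rot: [0.662, 0.749, 0.0, -0.0]
contact_force: [-0.6, -0.0, 0.5]
opening: 1.0
finger_force: 0.0
```

```bash
python3 -c "
from h import *
st();plan((.597,-.1255,.117,96.7))
c=cam('wrist');w=c['color'];
hsv=cv2.cvtColor(w,cv2.COLOR_BGR2HSV).astype(int);v=(hsv[...,0]>25)&(hsv[...,0]<50)&(hsv[...,1]>120)&(hsv[...,2]>60)
y,x=np.nonzero(v);print(x.min(),x.max(),y.min(),y.max());xm=int(np.median(x));print(xm)
p=w[max(y.min()-3,0):y.max()+4,xm-5:xm+6].astype(int).mean(1).round();print([(i+max(y.min()-3,0),int(q[0]),int(q[1])) for i,q in enumerate(p)])
cv2.imwrite('pics/w5.png',w)"
```

```text
t 8.8833 p [ 0.5975 -0.1239  0.1998] F [-0.6 -0.   0.5] op 0.9999662073947455 ff 0.0
[[-0.123, 0.992, -0.001], [0.992, 0.123, 0.001], [0.001, -0.001, -1.0]] [-0.371  0.173  1.77   0.     1.199 -0.494]
(0.597, -0.1255, 0.117, 96.7) -> [-0.16, -0.06, 8.28] [-0.0, -0.0, 0.4]
315 333 0 52
324
[(0, 83, 194), (1, 83, 194), (2, 83, 194), (3, 82, 192), (4, 81, 190), (5, 81, 190), (6, 83, 193), (7, 84, 194), (8, 82, 194), (9, 83, 194), (10, 83, 195), (11, 84, 195), (12, 83, 195), (13, 83, 194), (14, 84, 195), (15, 84, 195), (16, 84, 195), (17, 84, 195), (18, 83, 193), (19, 77, 172), (20, 70, 121), (21, 65, 79), (22, 62, 100), (23, 73, 161), (24, 83, 190), (25, 85, 195), (26, 85, 196), (27, 84, 196), (28, 84, 194), (29, 83, 192), (30, 83, 191), (31, 84, 192), (32, 84, 192), (33, 85, 194), (34, 86, 196), (35, 86, 196), (36, 85, 196), (37, 86, 196), (38, 86, 196), (39, 86, 197), (40, 86, 197), (41, 86, 196), (42, 86, 196), (43, 86, 197), (44, 87, 197), (45, 87, 197), (46, 87, 196), (47, 86, 197), (48, 87, 197), (49, 86, 197), (50, 85, 194), (51, 74, 168), (52, 61, 122), (53, 65, 109), (54, 109, 135), (55, 163, 173)]
```

View pics/w5.png

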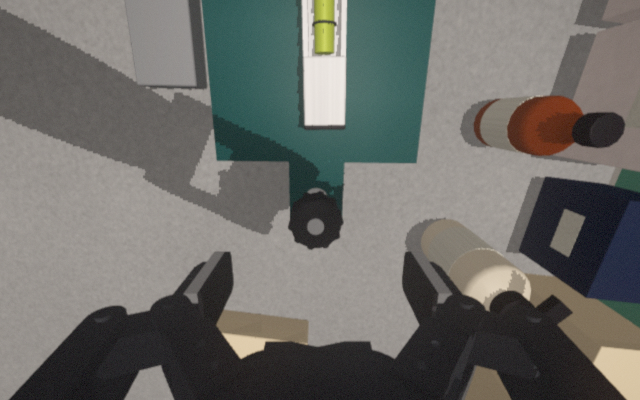

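The knob's cap is at (316,227), fully visible. The pump bottle stands to the right, its base near (440,240), so I check clearance.

```bash
python3 -c "
from h import *
s=st();c=cam('wrist')
k=ray(c,(316,227),.149);print('knob',k,ray(c,(316,219),.136),'pump top',ray(c,(497,290),.13),'base',ray(c,(440,245),.0))
print('tin etc lines',[ray(c,(324,r),.122).round(4) for r in (21,)])
plan((k[0],k[1],.117,96.7))"
```

```text
t 8.9333 p [ 0.5977 -0.1238  0.2003] F [ 0.2  0.3 -0.1] op 0.9991918768539275 ff 0.0
[[-0.123, 0.992, 0.0], [0.992, 0.123, 0.0], [0.0, 0.0, -1.0]] [-0.37   0.172  1.77   0.     1.199 -0.494]
knob [ 0.5976892  -0.13008947  0.149     ] [ 0.59750434 -0.12894702  0.136     ] pump top [ 0.75730175 -0.17604203  0.13      ] base [ 0.76686894 -0.19648047  0.        ]
tin etc lines [array([0.5862, 0.0062, 0.122 ])]
(np.float64(0.5976892039400571), np.float64(-0.13008947231732249), 0.117, 96.7) -> [-0.61, -0.1, 8.36] [0.0, 0.0, 0.4]
```

Request:
arm_command(series=[-0.6,-0.1,3,0,0,0,0,-0.6,-0.1,6,0,0,0,0,-0.6,-0.1,8.6,0,0,0,0.2,-0.6,-0.1,8.6,0,0,0,0.4,-0.6,-0.1,8.6,0,0,0,0.7,-0.6,-0.1,8.6,0,0,0,0.9,-0.6,-0.1,8.6,0,0,0,0.9,-0.6,-0.1,8.6,0,0,0,0.9], force=60)

```text
time: 9.65
eef_pos: [0.5969, -0.131, 0.1162]
tcp_rot: [0.662, 0.749, -0.001, -0.001]
contact_force: [-4.8, 0.9, 0.2]
opening: 0.451
finger_force: 61.4
```

Request:
arm_command(series=[0,0,0,0,0,6,0.9,0,0,0,0,0,12,0.9,0,0,0,0,0,18,0.9,0,0,0,0,0,24,0.9,0,0,0,0,0,30,0.9,0,0,0,0,0,36,0.9,0,0,0,0,0,42,0.9,0,0,0,0,0,48,0.9,0,0,0,0,0,50,0.9,0,0,0,0,0,50,0.9])

```text
time: 10.48
eef_pos: [0.5945, -0.1302, 0.1162]
tcp_rot: [0.917, 0.399, -0.004, -0.002]
contact_force: [-13.8, 3.5, 4.3]
opening: 0.455
finger_force: 62.1
```

Request:
arm_command(series=[0,0,0,0,0,6,0.9,0,0,0,0,0,12,0.9,0,0,0,0,0,18,0.9,0,0,0,0,0,24,0.9,0,0,0,0,0,30,0.9,0,0,0,0,0,36,0.9,0,0,0,0,0,42,0.9,0,0,0,0,0,48,0.9,0,0,0,0,0,50,0.9,0,0,0,0,0,50,0.9])

```text
time: 11.32
eef_pos: [0.5933, -0.1278, 0.1161]
tcp_rot: [1.0, -0.026, -0.006, -0.003]
contact_force: [-15.7, 9.6, 7.8]
opening: 0.449
finger_force: 62.3
```

```bash
python3 -c "
from h import *
s=st();c=cam('side');x=c['color'][170:260,265:355];cv2.imwrite('pics/s6.png',cv2.resize(x,None,fx=6,fy=6,interpolation=2))"
```

```text
t 11.3167 p [ 0.5933 -0.1278  0.1161] F [-15.7   9.6   7.8] op 0.4490847588504639 ff 62.28425323963165
[[0.999, -0.052, -0.012], [-0.052, -0.999, 0.006], [-0.013, -0.005, -1.0]] [-3.800e-01  2.640e-01  1.828e+00  1.000e-03  1.064e+00  1.243e+00]
```

View pics/s6.png

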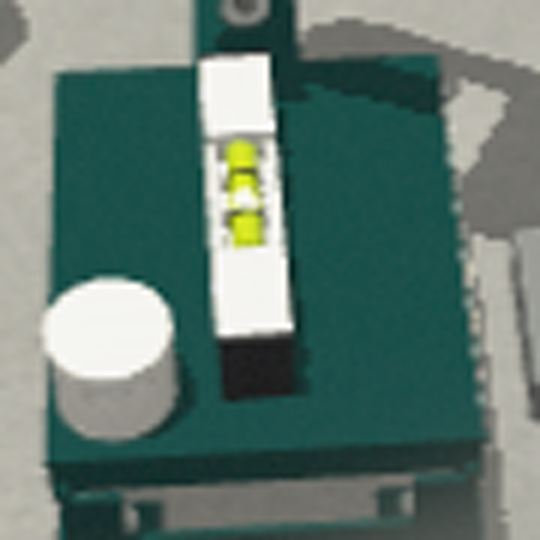

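The level is visible with the tin at (108,330) clear of it, and the bubble now stands near the vial's middle (row 195 against a vial of 140–245). I let go of the knob and look from above, in numbers only from here on.

Request:
arm_command(series=[0,0,0,0,0,0,0.5,0,0,0,0,0,0,0.25,0,0,0,0,0,0,0.2,0,0,-3,0,0,0,0.2,0,0,-7,0,0,0,0.2,0,0,-10,0,0,0,0.2,0,0,-10,0,0,0,0.2,0,0,-10,0,0,0,0.2])

```text
time: 12.03
eef_pos: [0.5998, -0.1324, 0.2193]
tcp_rot: [1.0, -0.026, 0.005, 0.002]
contact_force: [0.7, 0.3, -0.4]
opening: 0.801
finger_force: 0.0
```

```bash
python3 -c "
from h import *
s=st();plan((.584,.018,.23,-3.3))"
```

```text
t 12.0333 p [ 0.5998 -0.1324  0.2193] F [ 0.7  0.3 -0.4] op 0.8011526024363195 ff 0.0
[[0.999, -0.053, 0.009], [-0.053, -0.999, -0.004], [0.009, 0.003, -1.0]] [-0.382  0.159  1.75  -0.     1.223  1.242]
(0.584, 0.018, 0.23, -3.3) -> [-2.36, -14.93, -1.15] [0.2, -0.5, 0.3]
```

Request:
arm_command(series=[-0.6,-4,-1,0,0,-4,0.2,-1.3,-8,-1,0,0,-8,0.2,-2,-12,-1,0,0,-10,0.2,-2.2,-14.9,-1,0,0,-10,0.2,-2.2,-14.9,-1,0,0,-10,0.9,-2.2,-14.9,-1,0,0,-10,0.9,-2.2,-14.9,-1,0,0,-10,0.9,-2.2,-14.9,-1,0,0,-10,1,-2.2,-14.9,-1,0,0,-10,1,-2.2,-14.9,-1,0,0,-10,1], force=30)

```text
time: 12.87
eef_pos: [0.5833, 0.0176, 0.2239]
tcp_rot: [0.998, 0.06, -0.0, 0.0]
contact_force: [0.1, 0.3, 0.7]
opening: 0.004
finger_force: 0.0
```

```bash
cat > bub.py <<'E'
from h import *
from scipy.ndimage import map_coordinates
s=st();c=cam('wrist');w=c['color']
cv2.imwrite('pics/last.png',w)
hsv=cv2.cvtColor(w,cv2.COLOR_BGR2HSV).astype(int);v=(hsv[...,0]>25)&(hsv[...,0]<50)&(hsv[...,1]>120)&(hsv[...,2]>60)
n,l,q,ce=cv2.connectedComponentsWithStats(cv2.morphologyEx(v.astype(np.uint8),3,np.ones((9,9))))
i=1+np.argmax(q[1:,4]);r=cv2.minAreaRect(np.argwhere(l==i)[:,::-1].astype(np.float32));bp=cv2.boxPoints(r);print(q[i],r)
# axis endpoints
e=[bp[k]-bp[k-1] for k in range(4)];k=int(np.argmax([np.linalg.norm(x) for x in e[:2]]));a=e[k]/np.linalg.norm(e[k]);L=np.linalg.norm(e[k]);b=np.array([-a[1],a[0]])
if (ray(c,np.array(r[0])+a,.12)-ray(c,r[0],.12))[1]<0:a=-a
t=np.arange(-L/2-2,L/2+3,1);prof=[]
for u in t:
    pts=np.array(r[0])+a*u+b*np.arange(-3,4)[:,None]
    prof.append([map_coordinates(w[...,ch].astype(float),[pts[:,1],pts[:,0]],order=1).mean() for ch in range(3)])
prof=np.array(prof);print([(int(np.round(x)),int(p[0]),int(p[1])) for x,p in zip(t,prof)])
E
python3 bub.py
```

```text
t 12.8667 p [0.5833 0.0176 0.2239] F [0.1 0.3 0.7] op 0.003978561219251226 ff 0.0
[[0.993, 0.12, -0.0], [0.12, -0.993, -0.0], [-0.0, 0.0, -1.0]] [-0.144  0.093  1.814 -0.     1.235  1.307]
[283 190  65  15 772] ((315.0, 197.0), (14.0, 64.0), 90.0)
[(-34, 184, 207), (-33, 131, 201), (-32, 88, 199), (-31, 81, 198), (-30, 80, 198), (-29, 81, 198), (-28, 80, 197), (-27, 81, 198), (-26, 82, 198), (-25, 82, 198), (-24, 82, 198), (-23, 81, 198), (-22, 80, 198), (-21, 81, 195), (-20, 81, 197), (-19, 81, 198), (-18, 82, 198), (-17, 82, 198), (-16, 81, 199), (-15, 81, 196), (-14, 73, 169), (-13, 65, 126), (-12, 76, 180), (-11, 80, 196), (-10, 81, 196), (-9, 82, 196), (-8, 81, 195), (-7, 86, 196), (-6, 120, 201), (-5, 161, 209), (-4, 183, 215), (-3, 196, 223), (-2, 203, 227), (-1, 208, 230), (0, 211, 231), (1, 212, 231), (2, 213, 231), (3, 212, 231), (4, 211, 230), (5, 206, 229), (6, 201, 226), (7, 190, 222), (8, 165, 214), (9, 116, 203), (10, 89, 200), (11, 81, 187), (12, 66, 132), (13, 72, 154), (14, 82, 191), (15, 84, 199), (16, 84, 200), (17, 83, 199), (18, 85, 200), (19, 84, 199), (20, 84, 199), (21, 83, 198), (22, 84, 199), (23, 83, 199), (24, 85, 199), (25, 85, 200), (26, 84, 199), (27, 85, 199), (28, 85, 199), (29, 85, 199), (30, 84, 199), (31, 83, 199), (32, 104, 200), (33, 168, 202), (34, 160, 172)]
```

The bubble stands at +1.7 mm, inside the lines, but with thin margin. I check that it has settled before pressing.

Request:
arm_command(series=[0,0,0,0,0,0,1,0,0,0,0,0,0,1,0,0,0,0,0,0,1,0,0,0,0,0,0,1,0,0,0,0,0,0,1,0,0,0,0,0,0,1,0,0,0,0,0,0,1,0,0,0,0,0,0,1,0,0,0,0,0,0,1,0,0,0,0,0,0,1])

```text
time: 13.75
eef_pos: [0.5832, 0.0188, 0.2241]
tcp_rot: [0.998, 0.061, -0.0, -0.0]
contact_force: [-0.1, 0.7, 0.5]
opening: -0.0
finger_force: 0.0
```

```bash
cat >> bub.py <<'E'
o=w.astype(int)
def cross(x,th):
    k=np.nonzero(x>th)[0];return t[k[0]]-(x[k[0]]-th)/(x[k[0]]-x[k[0]-1]),t[k[-1]]+(x[k[-1]]-th)/(x[k[-1]]-x[k[-1]+1])
m=abs(t)<28;b0,b1=cross(np.where(m,prof[:,0],0),140);d=np.where(m,150-prof[:,1],0).clip(0)
lo=(d*t)[t<0].sum()/d[t<0].sum();hi=(d*t)[t>0].sum()/d[t>0].sum();sc=(hi-lo)/22
print("lines",lo,hi,"bubble",b0,b1,"mm",((b0+b1)-(lo+hi))/2/sc)
ctr=ray(c,np.array(r[0])+a*(lo+hi)/2,.122);print("level centre",ctr)
e=ctr[:2]+.056*np.array([-.115,.993]);plan((e[0],e[1],.14,6.7))
E
python3 bub.py|tail -4
```

```text
[(-34, 172, 206), (-33, 119, 201), (-32, 86, 197), (-31, 80, 196), (-30, 82, 197), (-29, 80, 196), (-28, 81, 197), (-27, 80, 196), (-26, 80, 197), (-25, 81, 197), (-24, 80, 197), (-23, 81, 197), (-22, 79, 194), (-21, 78, 193), (-20, 80, 195), (-19, 81, 197), (-18, 81, 197), (-17, 81, 197), (-16, 81, 197), (-15, 79, 190), (-14, 69, 144), (-13, 64, 119), (-12, 75, 174), (-11, 80, 193), (-10, 81, 196), (-9, 82, 196), (-8, 81, 196), (-7, 92, 197), (-6, 136, 203), (-5, 166, 210), (-4, 182, 216), (-3, 192, 220), (-2, 200, 225), (-1, 204, 226), (0, 208, 228), (1, 209, 228), (2, 209, 228), (3, 208, 228), (4, 204, 227), (5, 199, 225), (6, 191, 222), (7, 175, 217), (8, 138, 208), (9, 102, 201), (10, 85, 196), (11, 75, 162), (12, 67, 120), (13, 75, 168), (14, 81, 190), (15, 83, 196), (16, 84, 198), (17, 84, 199), (18, 84, 199), (19, 84, 199), (20, 83, 198), (21, 84, 199), (22, 85, 199), (23, 84, 199), (24, 84, 199), (25, 84, 199), (26, 84, 199), (27, 84, 199), (28, 84, 199), (29, 83, 199), (30, 84, 199), (31, 88, 199), (32, 126, 203), (33, 179, 203), (34, 154, 162)]
lines -12.759930933724641 12.396064758300781 bubble -5.495189641556887 8.367647322919979 mm 1.4151521911709388
level centre [0.58646232 0.01821497 0.122     ]
(np.float64(0.5800223240880802), np.float64(0.07382296528143392), 0.14, 6.7) -> [0.36, -5.5, 8.41] [-0.0, -0.0, 0.3]
```

It has settled at +1.4 mm, so I go on and press the +y end, beside the pivot.

Request:
arm_command(series=[0.2,-3,2,0,0,0,1,0.4,-5.5,4.5,0,0,0,1,0.4,-5.5,7.5,0,0,0,1,0.4,-5.5,8.8,0,0,0,1,0.4,-5.5,9.3,0,0,0,1,0.4,-5.5,9.5,0,0,0,1,0.4,-5.5,9.6,0,0,0,1,0.4,-5.5,9.7,0,0,0,1,0.4,-5.5,9.7,0,0,0,1,0.4,-5.5,9.7,0,0,0,1])

```text
time: 14.63
eef_pos: [0.5814, 0.0734, 0.1285]
tcp_rot: [0.998, 0.061, 0.001, 0.0]
contact_force: [-0.1, -0.2, 0.2]
opening: 0.006
finger_force: 0.0
```

Request:
arm_command(series=[0,0,0.2,0,0,0,1,0,0,0.3,0,0,0,1,0,0,0.4,0,0,0,1,0,0,0.5,0,0,0,1,0,0,0.5,0,0,0,1])

```text
time: 15.05
eef_pos: [0.5812, 0.0737, 0.125]
tcp_rot: [0.998, 0.061, 0.001, 0.0]
contact_force: [-4.2, -0.4, 9.9]
opening: 0.0
finger_force: 5.1
```

Request:
arm_command(series=[0,0,0,0,0,0,1,0,0,0,0,0,0,1,0,0,0,0,0,0,1,0,0,0,0,0,0,1,0,0,0,0,0,0,1,0,0,0,0,0,0,1,0,0,0,0,0,0,1,0,0,0,0,0,0,1,0,0,0,0,0,0,1,0,0,0,0,0,0,1])

```text
time: 15.88
eef_pos: [0.5812, 0.0737, 0.125]
tcp_rot: [0.998, 0.061, 0.001, 0.0]
contact_force: [-4.1, -0.7, 10.4]
opening: 0.005
finger_force: 5.0
```

Request:
arm_command(series=[0,0,0,0,0,0,1,0,0,0,0,0,0,1,0,0,0,0,0,0,1,0,0,0,0,0,0,1,0,0,0,0,0,0,1,0,0,0,0,0,0,1,0,0,0,0,0,0,1,0,0,0,0,0,0,1,0,0,0,0,0,0,1,0,0,0,0,0,0,1])

```text
time: 16.72
eef_pos: [0.5812, 0.0737, 0.125]
tcp_rot: [0.998, 0.061, 0.001, 0.0]
contact_force: [-2.8, -0.6, 10.8]
opening: -0.003
finger_force: 5.0
```

```bash
python3 bub.py|grep -v '^\[('
```

```text
t 16.7167 p [0.5812 0.0737 0.125 ] F [-2.8 -0.6 10.8] op -0.003308316439245679 ff 5.023924492998049
[[0.993, 0.122, 0.001], [0.122, -0.993, -0.0], [0.001, 0.001, -1.0]] [-0.047  0.202  1.884 -0.     1.054  1.402]
[ 361  241  107   25 2140] ((414.0, 253.0), (24.0, 106.0), 90.0)
lines -21.553802008608322 19.58285876993166 bubble -7.71875 7.883720930232559 mm 0.5711464035568543
level centre [0.58777961 0.01868809 0.122     ]
(np.float64(0.5813396064219919), np.float64(0.07429609084913721), 0.14, 6.7) -> [0.02, -0.05, -1.5] [0.0, -0.1, 0.3]
```

```bash
python3 -c "
from plant import ctrl;print(ctrl.sign_off())"
```

```text
the job is handed in; nothing more can be done
None
```

I handed the job in with the level lying along the middle of the shelf, the gripper pressing it with about 10 N, and the bubble read at 0.6 to 1.4 mm from centre, inside the ±3 mm allowed; sign-off did not report a verdict.

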